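# Fit fuse and switch knob on a control plate and hold the switch pressed in

## Task

I want to meter the circuit on the control plate that lies on the bench. First press the loose cartridge fuse down into its two-fork holder until it sits on the bottom of both forks and the sprung jaw has closed over it; then put the loose black knob on the push switch's D-shaped shaft, flat to flat, fully home, and press the knob down to the switch's stop. Finish still holding it pressed down with the gripper, so that the contacts stay closed while I measure, and leave the tools lying around where they are.

Things in the scene. Friction and masses are not known exactly. Their poses are not given: they have to be found in the camera images.
- fuse: Loose cartridge fuse: round stick, 21 mm in diameter, 127 mm long, pale grey tube with an 18 mm brass cap at each end, 0.11 kg, lying on the bench left or right of the control plate. Origin on its axis, half-way along (10.5 mm above the bench as it lies); y runs along the stick. The ends are alike: either way round is right.
- control_plate: Grey steel plate lying fixed on the bench, 220 mm along x, 320 along y, top 15 mm above the bench. Origin: centre of the underside; x away from the robot (yaw up to 0.3), z up. Far half (x +17 to +99 mm): contactor, breakers, terminals, up to 92 mm above the bench. Near half: fuse holder (left, x -45, y +78), push switch (right, x -45, y -78), duct 41 mm above the bench (y -152 to -130).
- holder: Fuse holder on the plate: black base with two upright copper fork clips, each 13 mm wide (along y), centred at y -50 and +50 mm. Origin: centre of its underside, axes as the plate's. Each fork is 22.6 mm wide inside; far prong (+x) tops out 26 mm above the fuse axis and flares outward; near prong (-x) ends 3 mm below the axis, the jaw closes above it. Between the clips fingers have room.
- fuse_seat (a point): Where the fuse's centre is when seated: 44 mm above the holder's origin (59 mm above the bench), midway between the clips; y along the seated fuse, x across it, z up. Hold the fuse by its middle: there is free room down to 24 mm below this point. Lowered level and straight down over the forks it meets the jaw noses about 18 mm above the seat; then push.
- jaw (a joint): Angle (rad) of the holder's sprung steel jaw, hinged along y on the near (-x) side with a 7 mm round nose over each clip (11 mm to -x of the fuse axis, 9 mm above it): 0 shut, growing outward (toward the robot), at most 0.6. The passing fuse pushes it open 0.05 to 0.1 (about 10 to 15 N down) and its spring shuts it again over the fuse.
- knob: Loose black knob, open underside on the bench, left or right of the plate: fluted round part 52 mm wide, 28 mm high; on it a grip bar 14 mm thick (along y), 44 mm long (along x), from 28 to 52 mm above the underside; 0.08 kg. Origin: centre of underside, z up. A white line marks the +x end. D-shaped bore from below: 18 mm diameter, 24 mm deep, flat on the +x side 4 mm from the axis.
- bore_end (a point): Centre of the blind end of the knob's bore: on the knob's axis, 24 mm above its underside; axes as the knob's.
- line_end (a point): Outer end of the white line on top of the knob's grip bar: 22 mm to the +x side of the knob's axis, 52 mm above its underside. The bore's flat is on this side.
- shaft_tip (a point): Top centre of the switch's upright steel shaft, 89 mm above the bench when out; z up, x out of its flat. Shaft 16 mm in diameter, flat 3 mm from the axis, top 2 mm chamfered; 28 mm stand above the bush. The flat is turned up to 0.5 rad from the plate's x, the shaft turns stiffly (0.04 N m). The knob goes on only with its x along this x (within 0.15 rad); home, its bore end rests here.
- shaft (a joint): How far (m) the switch's shaft is pushed straight down: 0 out, 0.006 at its stop. A spring resists with 4 N at first and 10 N at the stop, and returns it when let go.
- driver_orange: Bystander: orange screwdriver lying left of the plate, 222 mm long, 28 mm high.
- pliers: Bystander: red-handled pliers lying flat right of the plate, 161 mm long, 14 mm high.
Things that resemble listed ones, but are neither listed nor needed, are in the scene too. There is more than one size of the knob; the one meant has the size given above.

How it is judged:
By the outcome, as a careful person would: the job done as asked, in the order asked, and still so for the second after the job is handed in, while the arm keeps its last pose, push and grip.
It also fails if it takes over 67 s, if anything falls off the work surface, if the arm or the gripper's body presses on something with over 40 N, if the wrist force passes 120 N, or if a joint passes its speed limit or range.

## Robot

A 6-joint arm with a two-finger parallel gripper is mounted at the origin on a cart in front of the work surface, level with it; the furniture and walls round the work are solid. World frame = base frame: x ahead of the robot, y to its left, z up, the work surface at z = 0. Lengths are in m, angles in rad, forces in N, time in s.
With the tool pointing down it reaches from about 0.3 to 0.875 m from the base axis. Payload 6.4 kg.
Tool frame: the origin (TCP) lies at the very end of the fingers, on their centre line; the grasp point (between the pads) lies 19 mm behind it; z points along the fingers, y is the line along which they close (so a half turn about z gives the same grasp; the last joint's range is limited). The gripper opens to 85 mm and grips with 20 to 120 N. Pads are 22 mm wide; open, the fingers measure 114 mm over their backs; the gripper's body (76 mm by 85 mm) begins 54 mm behind the grasp point. The pads swing forward as they close: fully open they stand 13 mm farther back than shut.
Start: joints at [1.141, 0.181, 1.607, -0, 1.354, -0.206], TCP at [0.128, 0.561, 0.231] pointing down, gripper open.
Joint ranges: [-2.99, 2.99], [-0.89, 2.07], [0.3, 2.58], [-1.14, 4.28], [0, 2.63], [-3.12, 3.12]. Speed limits (rad/s): [2.57, 2.57, 3.01, 3.14, 3.14, 3.14].

## Interface

Orientations are given as a unit quaternion [w, x, y, z].
In Python, from bench import get_obs, optics, workorder gives the robot as it stands.
- The arm moves only by the shell command python3 -m jog FILE, which reads ROWS from the file FILE. ROWS is a JSON list of rows, 1 to 10 of them, each an object with the fields dx, dy, dz (the shift in shares of 1 m (1.0 is 1 m)), rx, ry, rz (a rotation vector in parts of the range, where 1.0 means pi rad), jaw (the opening from 0.0 (shut) to 1.0 (fully open)); a field left out counts as zero (the opening has to be given); each row is the pose to reach, as a shift and turn from the pose commanded when the command began, along the tool's axes at that moment; what a row does not reach only later rows make up. A row lasts 1/8 s, in which the tool goes at most 0.0625 m and 0.188 rad, less where a joint would pass 70% of its speed; a pose out of reach is approached as far as the arm can. The fingers move at their own pace and stop on an object; the grip force is fixed at half the most. Time passes only in rows, so rows that do not move let the fingers close. It prints the time, the measured TCP pose, the force, the opening and the grip force at its end. A shift or turn number past 1, either way, is cut back to 1. Input that does not fit is refused with a message, and nothing moves.
- get_obs(): the state, without advancing time (a new reading comes with each control period).
- optics.camera(name): name is "side" or "top"; returns (picture, depth): 420x560x3 uint8, blue, green, red; 420x560 float32, m along the optical axis (not along the pixel's ray), 0 where there is no reading.
- optics.camera_params(name): a dict with "fovy" (degrees; the focal length in pixels is half the picture's height over the tangent of half this angle, whatever the lens; pixels are square), "cx", "cy" (the principal point, pixels), "dist" ([k1, k2, p1, p2, k3] as OpenCV has them; the pictures are not rectified), "view" (4x4, takes a point from world to camera coordinates). Camera axes: x right, y up, looking along -z (the intrinsics and any distortion apply to the point x, -y, -z); pixel columns grow to the right and rows downward; lengths in m; the calibration is good to about 2 mm. A picture is of the moment at which its call begins. camera_params takes no time and is no camera call.
- workorder.hand_in(): hands the job in; it is judged then, once.
The state is a dict: "time_s": time; "q": joint angles; "dq": joint speeds; "joint_efforts": joint torques, N m; "eef_pos": TCP position; "eef_rot": TCP orientation; "wrist_force": force on the tool from outside, world axes, zero at the start; "torque": the same for the moment, N m; "opening": opening from 0.0 (shut) to 1.0 (fully open); "grasp_force": force on a finger pad.
Only numpy, scipy, OpenCV 4.12 (cv2) and the standard library are available. Lean on these libraries where they do the work, as an engineer would, in place of code of your own. Each camera call takes 0.05 s, during which the arm holds its last target. There are 200 camera calls.

## Working session

There is one attempt and no reset: what is moved stays moved. The work goes in short steps, Python scripts to look and compute and a shell command to move; the robot and the scene stay as the last step left them, time stands still between calls to the robot, and variables do not carry over. Pictures are saved under pics/ and viewed, at most 10 in all, crops included, and the job is handed in when it is done.

```bash
mkdir -p pics; ls
cat > h.py <<'E'
import numpy as np, cv2
from bench import get_obs, optics, workorder
from scipy.spatial.transform import Rotation as R
def K(p):
    f=210/np.tan(np.radians(p["fovy"])/2)
    return np.array([[f,0,p["cx"]],[0,f,p["cy"]],[0,0,1.]])
def shot(n):
    im,d=optics.camera(n); np.savez(f'{n}.npz',im=im,d=d); return im,d
def load(n):
    z=np.load(f'{n}.npz'); return z['im'],z['d']
def ray(n,uv):
    p=optics.camera_params(n); V=np.array(p["view"])
    q=cv2.undistortPoints(np.array(uv,float).reshape(-1,1,2),K(p),np.array(p["dist"],float)).reshape(-1,2)
    dc=np.c_[q[:,0],-q[:,1],-np.ones(len(q))]
    return -V[:3,:3].T@V[:3,3], dc@V[:3,:3]
def atz(n,uv,z):
    o,d=ray(n,uv); return o+d*((z-o[2])/d[:,2])[:,None]
def atd(n,uv,dep):
    o,d=ray(n,uv); return o+d*np.array(dep).reshape(-1,1)
def cloud(n):
    im,d=load(n); v,u=np.mgrid[0:420,0:560]; uv=np.c_[u.ravel(),v.ravel()]
    P=atd(n,uv,d.ravel()); P[d.ravel()==0]=np.nan
    return P.reshape(420,560,3)
def proj(n,X):
    p=optics.camera_params(n); V=np.array(p["view"]); X=np.atleast_2d(X)
    c=X@V[:3,:3].T+V[:3,3]; c=c*[1,-1,-1]
    return cv2.projectPoints(c,np.zeros(3),np.zeros(3),K(p),np.array(p["dist"],float))[0].reshape(-1,2)
def tool(): # pose
    o=get_obs(); w,x,y,z=o["eef_rot"]; return np.array(o["eef_pos"]),R.from_quat([x,y,z,w])
def rel(target,yaw=None):
    p,r=tool(); out=r.inv().apply(np.array(target)-p); print("shift",out.round(4))
    if yaw is not None:
        # fingers' closing line (tool y) at world angle yaw mod pi, tool down
        for k in (0,np.pi,-np.pi):
            zz=np.array([0,0,-1.]);yy=np.array([np.cos(yaw+k),np.sin(yaw+k),0]);xx=np.cross(yy,zz)
            t=R.from_matrix(np.c_[xx,yy,zz]); print("rot",(r.inv()*t).as_rotvec().round(4))
E
python3 - <<'E'
from h import *
for n in("top","side"):
    im,d=shot(n); cv2.imwrite(f'pics/{n}0.png',cv2.resize(im,(800,600)))
    p=optics.camera_params(n); print(n,p["fovy"],p["cx"],p["cy"],p["dist"],np.array(p["view"]).round(3).tolist())
print(get_obs())
E
```

```text
pics
top 51.781513923934455 274.9620309627189 212.2749153210444 [-0.02146111  0.          0.          0.          0.        ] [[0.021, -1.0, -0.008, -0.001], [0.983, 0.019, 0.182, -0.493], [-0.182, -0.011, 0.983, -1.191], [0.0, 0.0, 0.0, 1.0]]
side 54.31762413611111 282.5667224707574 211.09779225874505 [-0.05269678  0.          0.          0.          0.        ] [[-0.965, -0.262, 0.018, 0.487], [0.124, -0.394, 0.911, -0.133], [-0.232, 0.881, 0.412, -0.896], [0.0, 0.0, 0.0, 1.0]]
{'time_s': 0.1, 'q': array([ 1.14072064e+00,  1.81462261e-01,  1.60790987e+00,  6.48916373e-06,
        1.35379775e+00, -2.06340866e-01]), 'dq': array([ 0.00147849, -0.00219218, -0.00267011, -0.00093864,  0.00061183,
       -0.00049234]), 'joint_efforts': array([ 1.08456523e-03, -4.45878911e+01, -3.52239275e+01, -1.39477283e-04,
        4.12901718e-03, -3.45653746e-05]), 'eef_pos': array([0.12736958, 0.56020727, 0.23047587]), 'eef_rot': array([-2.49738746e-04,  1.11634894e-01,  9.93748977e-01, -7.48032171e-04]), 'wrist_force': array([ 0.5152431 , -0.59209172,  0.37891997]), 'torque': array([-0.00788597,  0.01973811,  0.00057426]), 'grasp_force': 0.0, 'opening': 0.9974646170093313}
```

View pics/top0.png

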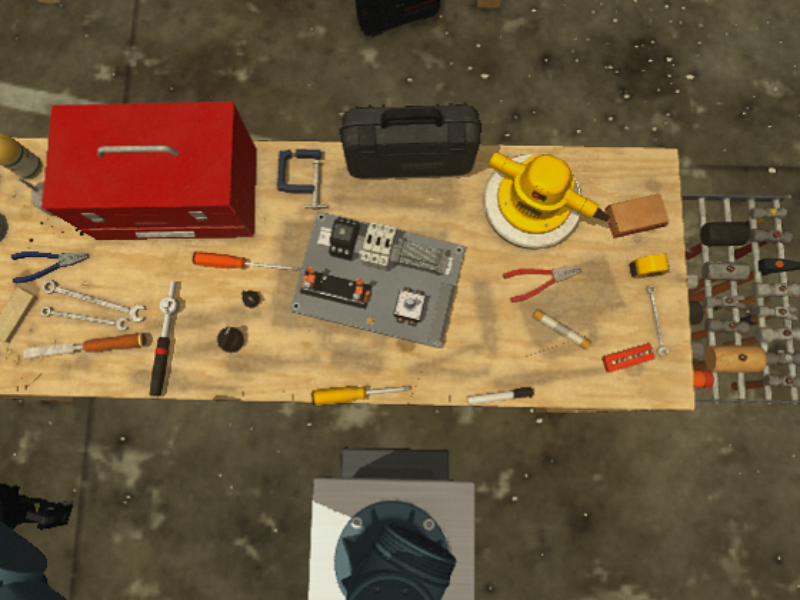

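View pics/side0.png

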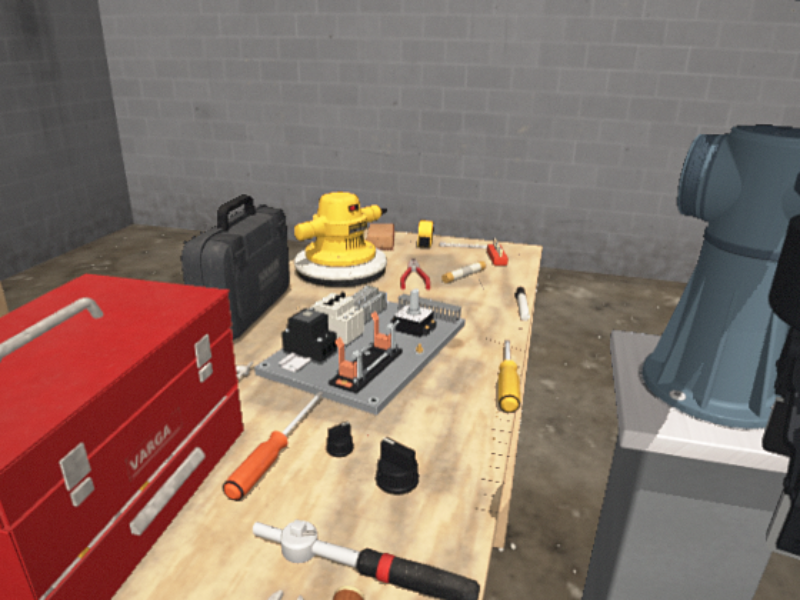

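The top view shows the fuse at about (562,328), the large knob at (231,339), the holder at (337,287) and the switch at (409,303). The side view shows the same items. I'll enlarge these.

Run:
```python
from h import *
im,d=load("top"); s,_=load("side")
def crop(im,cx,cy,w,h,k): return cv2.resize(im[cy-h//2:cy+h//2,cx-w//2:cx+w//2],None,fx=k,fy=k,interpolation=cv2.INTER_CUBIC)
# tiles: A plate 128x104 k=6 too big -> k=4 ; 
A=crop(im,264,195,134,100,4)   # 536x400
B=crop(im,162,237,44,40,6)     # 264x240
C=crop(im,393,230,52,40,5)     # 260x200
D=crop(im,288,210,44,32,6) #264x192
E=crop(s,279,325,40,50,4) #160x200
F=crop(s,270,235,130,66,3) #side plate 390x198
c=np.zeros((600,800,3),np.uint8)
c[:400,:536]=A; c[:240,536:800]=B; c[240:440,540:800]=C; c[400:592,0:264]=D; c[400:600,266:426]=E
c[440:600,540:700]=0
cv2.imwrite('pics/m.png',c); cv2.imwrite('pics/f.png',cv2.resize(F,None,fx=2,fy=2))
P=cloud("top")
for n,uv in dict(fuse=(393,230),knob=(162,237),knob2=(175,208),sw=(287,211),plate=(265,235)).items(): print(n,P[uv[1],uv[0]])
```

```text
fuse [ 0.45279695 -0.33409681  0.01846156]
knob [0.41712774 0.33088932 0.03304426]
knob2 [0.50229622 0.2986279  0.03382415]
sw [ 0.4895626  -0.0250035   0.08836777]
plate [0.43304173 0.0368679  0.00165845]
```

View pics/m.png

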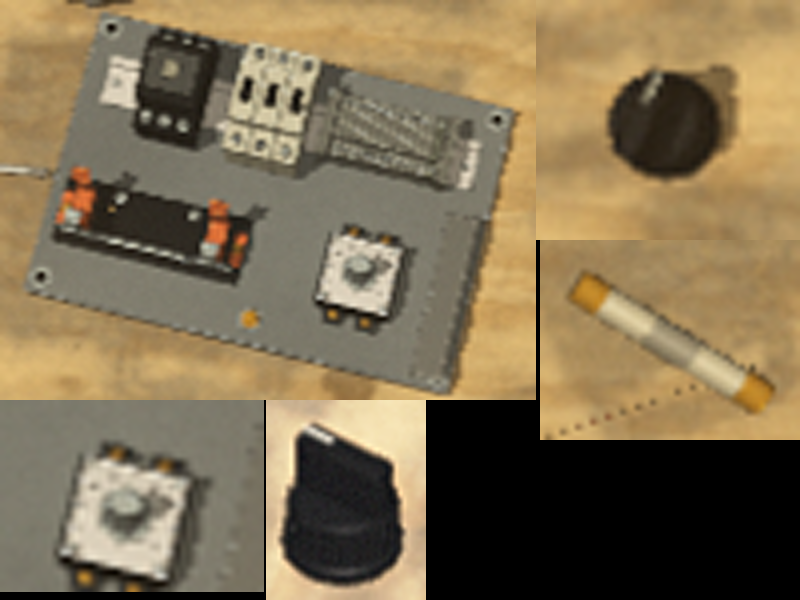

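View pics/f.png

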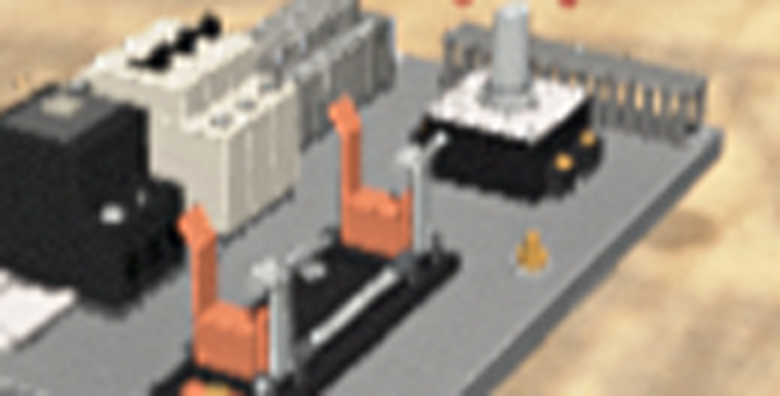

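Run:
```python
from h import *
def c2p(x,y,ox,oy,tx,ty,k): return ((x-tx+.5)/k-.5+ox,(y-ty+.5)/k-.5+oy)
A=lambda x,y:c2p(x,y,197,145,0,0,4)
B=lambda x,y:c2p(x,y,140,217,536,0,6)
C=lambda x,y:c2p(x,y,367,210,540,240,5)
D=lambda x,y:c2p(x,y,266,194,0,400,6)
E=lambda x,y:c2p(x,y,259,300,266,400,4)
h=atz("top",[A(111,28),A(497,120),A(438,383),A(40,276)],.015)
print("holes\n",h[:,:2].round(4),"centre",h.mean(0).round(4))
dy=(h[0]-h[1])+(h[3]-h[2]); dx=(h[0]-h[3])+(h[1]-h[2])
print("yaw",np.arctan2(-dy[0],dy[1]),np.arctan2(dx[1],dx[0]),"sizes",np.linalg.norm(dx)/2,np.linalg.norm(dy)/2)
f=atz("top",[C(577,283),C(765,401)],.0105); print("fuse",f.round(4),f.mean(0).round(4),"yaw",np.arctan2(*(f[1]-f[0])[1::-1]),np.linalg.norm(f[1]-f[0]))
k=atz("top",[B(660,72)],.052); print("line_end top",k.round(4))
k=atz("top",[B(664,124)],.014);print("knob axis top",k.round(4))
s=atz("side",[E(312,426),E(392,467)],.052); print("bar side",s.round(4),s.mean(0),np.linalg.norm(s[0]-s[1]),np.arctan2(*(s[0]-s[1])[1::-1]))
print("shaft tip", atz("top",[D(125,505)],.089).round(4))
P=cloud("top")
def seg(lo,hi,z0,z1,n):
    m=(P[...,0]>lo[0])&(P[...,0]<hi[0])&(P[...,1]>lo[1])&(P[...,1]<hi[1])&(P[...,2]>z0)&(P[...,2]<z1)
    X=P[m]; c=X.mean(0); w,v=np.linalg.eigh(np.cov((X-c)[:,:2].T)); print(n,len(X),c.round(4),np.sqrt(w).round(4),np.arctan2(v[1,1],v[0,1]), X.min(0).round(3),X.max(0).round(3))
seg((.38,-.42),(.52,-.26),.008,.04,"fuse")
seg((.36,.28),(.46,.40),.04,.07,"bar"); seg((.36,.28),(.46,.40),.012,.07,"knob")
seg((.45,-.06),(.52,0.01),.075,.1,"shaft")
```

```text
holes
 [[ 0.6816  0.1652]
 [ 0.6155 -0.1252]
 [ 0.418  -0.0829]
 [ 0.4909  0.2092]] centre [0.5515 0.0416 0.015 ]
yaw -0.23423467821225058 -0.21876630995851548 sizes 0.19879909015608743 0.2994321736065255
fuse [[ 0.4878 -0.2815  0.0105]
 [ 0.4204 -0.3893  0.0105]] [ 0.4541 -0.3354  0.0105] yaw -2.129332266345031 0.12711416673694995
line_end top [[0.4387 0.3323 0.052 ]]
knob axis top [[0.4186 0.3392 0.014 ]]
bar side [[0.439  0.3275 0.052 ]
 [0.4    0.3439 0.052 ]] [0.41947031 0.33570065 0.052     ] 0.04230316089467199 -0.4001174892943112
shaft tip [[ 0.4892 -0.0234  0.089 ]]
fuse 316 [ 0.4518 -0.3342  0.0174] [0.006 0.041] 1.0000161529155904 [ 0.39  -0.42   0.009] [ 0.52  -0.261  0.026]
bar 86 [0.4174 0.338  0.0504] [0.0043 0.0127] 2.738515072925672 [0.398 0.324 0.041] [0.437 0.351 0.057]
knob 230 [0.4164 0.3352 0.0356] [0.0111 0.0123] 2.989940990765403 [0.393 0.315 0.012] [0.443 0.363 0.057]
shaft 23 [ 0.4889 -0.0225  0.087 ] [0.0033 0.0043] 1.133221553331749 [ 0.484 -0.031  0.075] [ 0.495 -0.017  0.091]
```

Run:
```python
from h import *
p,r=tool(); print(r.as_matrix().round(3), p)
rel([.42,.15,.22],-.56); rel([.454,-.3353,.12],-.56)
```

```text
[[-0.975  0.222 -0.001]
 [ 0.222  0.975 -0.001]
 [ 0.    -0.002 -1.   ]] [0.12736958 0.56020727 0.23047587]
shift [-0.3764 -0.335   0.0109]
rot [-1.4000e-03  1.2000e-03  1.9071e+00]
rot [-1.1000e-03 -1.2000e-03 -1.2345e+00]
rot [-1.1000e-03 -1.2000e-03 -1.2345e+00]
shift [-0.5172 -0.8005  0.1115]
rot [-1.4000e-03  1.2000e-03  1.9071e+00]
rot [-1.1000e-03 -1.2000e-03 -1.2345e+00]
rot [-1.1000e-03 -1.2000e-03 -1.2345e+00]
```

The rows are not in the units I measure in: turns go in shares of pi rad. I convert before sending: 1 rad is 0.3183.

```bash
echo '[{"dx": -0.376, "dy": -0.335, "dz": 0.01, "rz": 0.3183, "jaw": 1}, {"dx": -0.376, "dy": -0.335, "dz": 0.01, "rz": 0.3183, "jaw": 1}, {"dx": -0.376, "dy": -0.335, "dz": 0.01, "rz": 0.3183, "jaw": 1}, {"dx": -0.376, "dy": -0.335, "dz": 0.01, "rz": 0.3183, "jaw": 1}, {"dx": -0.376, "dy": -0.335, "dz": 0.01, "rz": 0.3183, "jaw": 1}, {"dx": -0.376, "dy": -0.335, "dz": 0.01, "rz": 0.3183, "jaw": 1}, {"dx": -0.376, "dy": -0.335, "dz": 0.01, "rz": 0.3183, "jaw": 1}, {"dx": -0.376, "dy": -0.335, "dz": 0.01, "rz": 0.3183, "jaw": 1}]' > next.json && python3 -m jog next.json
python3 -c "
from h import *
rel([.454,-.3353,.1],-.56)"
```

```text
time_s: 1.1
eef_pos: [0.4185, 0.1517, 0.2213]
eef_rot: [0.0, 0.574, 0.819, 0.0]
wrist_force: [1.0, 0.5, 0.1]
opening: 1.001
grasp_force: 0.0
shift [-0.4701 -0.1322  0.1212]
rot [ 3.000e-04 -3.000e-04  9.068e-01]
rot [ 3.0000e-04  4.0000e-04 -2.2348e+00]
rot [ 3.0000e-04  4.0000e-04 -2.2348e+00]
```

To row units: 0.907 rad is 0.2887.

```bash
echo '[{"dx": -0.47, "dy": -0.132, "dz": 0.121, "rz": 0.2887, "jaw": 1}, {"dx": -0.47, "dy": -0.132, "dz": 0.121, "rz": 0.2887, "jaw": 1}, {"dx": -0.47, "dy": -0.132, "dz": 0.121, "rz": 0.2887, "jaw": 1}, {"dx": -0.47, "dy": -0.132, "dz": 0.121, "rz": 0.2887, "jaw": 1}, {"dx": -0.47, "dy": -0.132, "dz": 0.121, "rz": 0.2887, "jaw": 1}, {"dx": -0.47, "dy": -0.132, "dz": 0.121, "rz": 0.2887, "jaw": 1}, {"dx": -0.47, "dy": -0.132, "dz": 0.121, "rz": 0.2887, "jaw": 1}, {"dx": -0.47, "dy": -0.132, "dz": 0.121, "rz": 0.2887, "jaw": 1}, {"dx": -0.47, "dy": -0.132, "dz": 0.121, "rz": 0.2887, "jaw": 1}, {"dx": -0.47, "dy": -0.132, "dz": 0.121, "rz": 0.2887, "jaw": 1}]' > next.json && python3 -m jog next.json
python3 -c "
from h import *
rel([.454,-.3353,.005],-.56)"
```

```text
time_s: 2.35
eef_pos: [0.4529, -0.3327, 0.0996]
eef_rot: [-0.001, 0.875, 0.484, -0.0]
wrist_force: [0.5, 0.3, 0.4]
opening: 1.001
grasp_force: 0.0
shift [-0.0016  0.0025  0.0946]
rot [-0.0019 -0.0009 -0.0009]
rot [-1.4000e-03  3.0000e-03  3.1407e+00]
rot [-1.4000e-03  3.0000e-03  3.1407e+00]
```

```bash
echo '[{"dx": -0.0015, "dy": 0.002, "dz": 0.05, "jaw": 1}, {"dx": -0.0015, "dy": 0.002, "dz": 0.093, "jaw": 1}, {"dx": -0.0015, "dy": 0.002, "dz": 0.093, "jaw": 1}, {"dx": -0.0015, "dy": 0.002, "dz": 0.093, "jaw": 0.4}, {"dx": -0.0015, "dy": 0.002, "dz": 0.093, "jaw": 0.2}, {"dx": -0.0015, "dy": 0.002, "dz": 0.093, "jaw": 0}, {"dx": -0.0015, "dy": 0.002, "dz": 0.093, "jaw": 0}, {"dx": -0.0015, "dy": 0.002, "dz": 0.093, "jaw": 0}, {"dx": -0.0015, "dy": 0.002, "dz": 0.093, "jaw": 0}]' > next.json && python3 -m jog next.json; python3 -c "
from h import *
rel([.4545,-.08,.2],-.233)"
```

```text
time_s: 3.48
eef_pos: [0.4551, -0.3364, 0.0089]
eef_rot: [0.001, 0.875, 0.484, 0.0]
wrist_force: [-1.2, 2.0, 7.0]
opening: 0.212
grasp_force: 58.5
shift [ 0.2168 -0.1363 -0.1915]
rot [ 0.0019  0.0008 -0.327 ]
rot [ 1.2000e-03 -2.8000e-03  2.8146e+00]
rot [ 1.2000e-03 -2.8000e-03  2.8146e+00]
```

```bash
echo '[{"dz": -0.06, "jaw": 0}, {"dz": -0.12, "jaw": 0}, {"dz": -0.17, "jaw": 0}]' > next.json && python3 -m jog next.json; python3 -c "
from h import *
rel([.5255,.1278,.14],-.233)"
```

```text
time_s: 3.85
eef_pos: [0.4544, -0.3358, 0.18]
eef_rot: [0.001, 0.875, 0.484, 0.0]
wrist_force: [0.5, -1.4, -1.8]
opening: 0.214
grasp_force: 59.2
shift [ 0.4306 -0.1862  0.0395]
rot [ 0.0014  0.0007 -0.3271]
rot [ 1.0000e-03 -2.0000e-03  2.8145e+00]
rot [ 1.0000e-03 -2.0000e-03  2.8145e+00]
```

To row units: -0.327 rad is -0.1041.

```bash
echo '[{"dx": 0.431, "dy": -0.186, "dz": 0.04, "rz": -0.1041, "jaw": 0}, {"dx": 0.431, "dy": -0.186, "dz": 0.04, "rz": -0.1041, "jaw": 0}, {"dx": 0.431, "dy": -0.186, "dz": 0.04, "rz": -0.1041, "jaw": 0}, {"dx": 0.431, "dy": -0.186, "dz": 0.04, "rz": -0.1041, "jaw": 0}, {"dx": 0.431, "dy": -0.186, "dz": 0.04, "rz": -0.1041, "jaw": 0}, {"dx": 0.431, "dy": -0.186, "dz": 0.04, "rz": -0.1041, "jaw": 0}, {"dx": 0.431, "dy": -0.186, "dz": 0.04, "rz": -0.1041, "jaw": 0}, {"dx": 0.431, "dy": -0.186, "dz": 0.04, "rz": -0.1041, "jaw": 0}, {"dx": 0.431, "dy": -0.186, "dz": 0.04, "rz": -0.1041, "jaw": 0}, {"dx": 0.431, "dy": -0.186, "dz": 0.04, "rz": -0.1041, "jaw": 0}]' > next.json && python3 -m jog next.json
python3 - <<'E'
from h import *
im,d=shot("side"); 
im2,d2=shot("top")
a=cv2.resize(im[200:290,180:290],None,fx=5,fy=5,interpolation=cv2.INTER_CUBIC) #550x450
b=cv2.resize(im2[170:230,200:280],None,fx=5,fy=5,interpolation=cv2.INTER_CUBIC)
c=np.zeros((600,800,3),np.uint8); c[:300,:400]=b; c[300:,:400]=0
a=cv2.resize(im[205:285,195:275],None,fx=5,fy=5,interpolation=cv2.INTER_CUBIC); c[:400,400:]=a
t,_=load("top"); 
cv2.imwrite('pics/g.png',c); rel([.5255,.1278,.14],-.233); print(tool()[0])
E
```

```text
time_s: 5.1
eef_pos: [0.5255, 0.1279, 0.1374]
eef_rot: [0.0, 0.784, 0.62, -0.0]
wrist_force: [-0.3, -1.1, -0.9]
opening: 0.218
grasp_force: 59.3
shift [ 0.0005 -0.0004 -0.0025]
rot [ 0.0002  0.0002 -0.0014]
rot [ 3.0000e-04 -3.0000e-04  3.1401e+00]
rot [ 3.0000e-04 -3.0000e-04  3.1401e+00]
[0.52574866 0.1272355  0.13753391]
```

View pics/g.png

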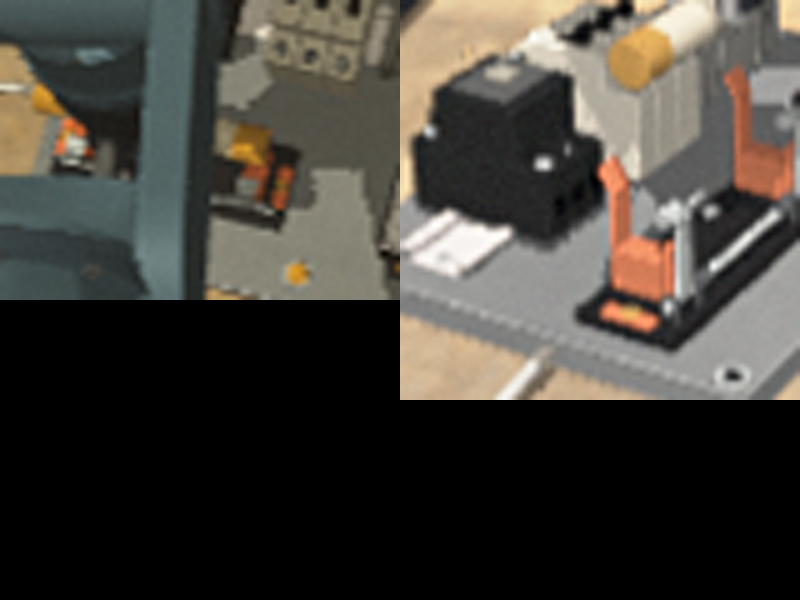

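Run:
```python
from h import *
c2p=lambda x,y,ox,oy,tx,ty,k:((x-tx+.5)/k-.5+ox,(y-ty+.5)/k-.5+oy)
S=lambda x,y:c2p(x,y,195,205,400,0,5)
F=lambda x,y:c2p(x,y,205,202,0,0,6)
yaw=-.232; ex=np.array([np.cos(yaw),np.sin(yaw),0]); ey=np.array([-ex[1],ex[0],0]); s=np.array([.5255,.1278,.059])
def pl(uv,y):
    o,d=ray("side",[uv]); d=d[0]; t=(y-(o-s)@ey)/(d@ey); q=o+t*d-s; return np.array([q@ex,q[2]]).round(4)
print("fuse end",pl(S(633,62),.0635), "L/R", pl(S(609,62),.0635),pl(S(660,62),.0635))
for n,u in dict(prongL=(612,240),prongin=(632,235),botL=(613,288),botR=(671,300),top=(605,165)).items(): print(n,pl(S(*u),.0565))
for n,u in dict(botL=(343,245),botR=(411,255),pin=(358,180),pL=(343,180),near_top=(405,190)).items(): print("far",n,pl(F(*u),-.0435))
for n,u in dict(botL=(195,372),pL=(193,330),pin=(212,300),nearR=(268,330)).items(): print("near",n,pl(F(*u),.0565))
im,_=load("side"); a=cv2.resize(im[235:275,225:285],None,fx=13,fy=13,interpolation=cv2.INTER_CUBIC); cv2.imwrite('pics/s.png',a)
```

```text
fuse end [-0.0005  0.083 ] L/R [0.0109 0.0803] [-0.013  0.086]
prongL [ 0.0172 -0.0054]
prongin [ 0.0071 -0.0001]
botL [ 0.0175 -0.0286]
botR [-0.0113 -0.0255]
top [0.0194 0.0291]
far botL [ 0.018 -0.029]
far botR [-0.0118 -0.025 ]
far pin [0.0113 0.0006]
far pL [ 0.0179 -0.0011]
far near_top [-0.009   0.0017]
near botL [ 0.0179 -0.0321]
near pL [ 0.0182 -0.0152]
near pin [ 0.0098 -0.0008]
near nearR [-0.0128 -0.0059]
```

View pics/s.png

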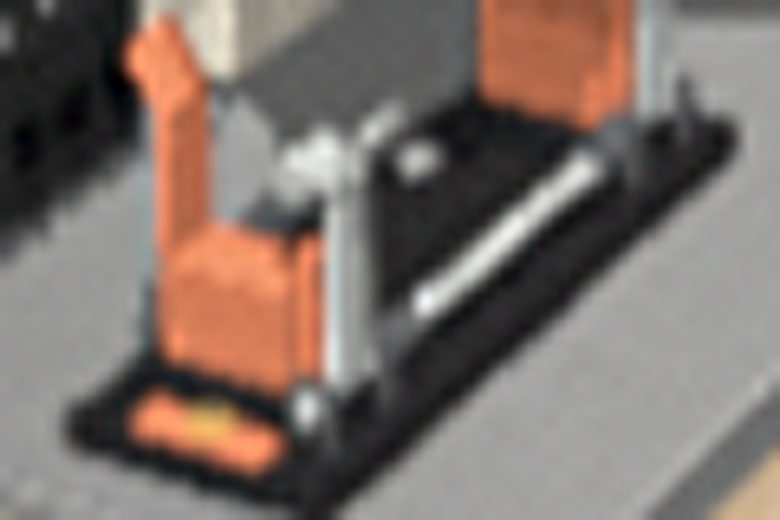

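Run:
```python
from h import *
yaw=-.232; ex=np.array([np.cos(yaw),np.sin(yaw),0]); ey=np.array([-ex[1],ex[0],0]); s=np.array([.5255,.1278,.059])
for n in("side","top"):
    im,d=load(n); P=cloud(n)-s; Q=np.stack([P@ex,P@ey,P[...,2]],-1)
    b,g,r=[im[...,i].astype(int) for i in range(3)]
    m=(r>150)&(r-b>70)&(r-g>60)&(abs(Q[...,0])<.05)&(abs(Q[...,1])<.1)&(Q[...,2]<.035)
    m2=m&(Q[...,2]>-.035)
    for lo,hi in((.03,.075),(-.07,-.03)):
        k=m2&(Q[...,1]>lo)&(Q[...,1]<hi); X=Q[k]
        if len(X): print(n,len(X),"x pct",np.percentile(X[:,0],[2,10,25,50,75,90,98]).round(4),"y",np.percentile(X[:,1],[2,25,50,75,98]).round(4),"z",np.percentile(X[:,2],[2,50,98]).round(4))
        # tall prong points
        T=X[X[:,2]>.004]; 
        if len(T): print("   prong z>4mm:",len(T),T.mean(0).round(4),T.std(0).round(4))
    # rows of the front clip in side view: orange extents
    if n=="side":
        for v in range(236,268,2):
            u=np.where(m[v,225:262])[0]+225
            if len(u): print(v,u.min(),u.max(),Q[v,u.min()].round(4),Q[v,u.max()].round(4))
```

```text
side 224 x pct [-0.0104 -0.0066 -0.0004  0.0095  0.0156  0.0171  0.0216] y [0.046  0.0525 0.0561 0.0578 0.0686] z [-0.0342 -0.0106  0.0247]
   prong z>4mm: 48 [0.0175 0.0522 0.0171] [0.0026 0.004  0.0062]
side 123 x pct [-0.0091 -0.0059 -0.0004  0.0102  0.0168  0.0187  0.0219] y [-0.0521 -0.0451 -0.0436 -0.0426 -0.041 ] z [-0.0253 -0.0114  0.0249]
   prong z>4mm: 29 [ 0.0185 -0.0465  0.0173] [0.0022 0.0035 0.0067]
238 235 238 [0.0217 0.0554 0.027 ] [0.0203 0.0467 0.0234]
240 235 239 [0.022  0.0552 0.0222] [0.0167 0.0486 0.0206]
242 236 240 [0.0179 0.0578 0.0199] [0.0157 0.0466 0.0152]
244 237 240 [0.0167 0.0561 0.0148] [0.0137 0.0498 0.0126]
246 237 240 [0.0167 0.0564 0.0102] [0.0154 0.0475 0.0064]
248 237 240 [0.0152 0.0588 0.0072] [0.0164 0.0463 0.0007]
250 237 240 [0.0169 0.0566 0.0009] [ 0.0157  0.0476 -0.0032]
252 237 242 [ 0.0166  0.0573 -0.0034] [ 0.0467 -0.0048 -0.0433]
254 237 249 [ 0.0169  0.057  -0.0084] [-0.0095  0.0522 -0.0031]
256 237 249 [ 0.0165  0.058  -0.0126] [-0.0104  0.0537 -0.0067]
258 237 249 [ 0.0184  0.0554 -0.0193] [-0.0106  0.0542 -0.0112]
260 237 249 [ 0.0173  0.0572 -0.0229] [-0.0111  0.055  -0.0154]
262 238 249 [ 0.0153  0.0567 -0.0274] [-0.0106  0.0544 -0.0206]
264 245 246 [-0.0012  0.0554 -0.0278] [-0.0032  0.0546 -0.0276]
266 236 238 [ 0.0172  0.0617 -0.0351] [ 0.0119  0.062  -0.0332]
top 10 x pct [-0.0183 -0.0158 -0.0061 -0.0017  0.0011  0.0072  0.0076] y [0.0532 0.0558 0.0607 0.0671 0.0687] z [-0.0335 -0.0217  0.0129]
   prong z>4mm: 2 [-0.0172  0.0562  0.0116] [0.0017 0.0008 0.002 ]
top 1 x pct [0.0023 0.0023 0.0023 0.0023 0.0023 0.0023 0.0023] y [-0.054 -0.054 -0.054 -0.054 -0.054] z [-0.0098 -0.0098 -0.0098]
```

Run:
```python
from h import *
from scipy.optimize import least_squares
yaw=-.232; ex=np.array([np.cos(yaw),np.sin(yaw),0]); ey=np.array([-ex[1],ex[0],0]); s=np.array([.5255,.1278,.059])
im,d=load("side"); P=cloud("side")-s; Q=np.stack([P@ex,P@ey,P[...,2]],-1)
m=(abs(Q[...,0])<.014)&(abs(Q[...,1])<.062)&(abs(Q[...,1])>.022)&(Q[...,2]>.06)&(Q[...,2]<.1)
X=Q[m]; print(len(X),X.min(0),X.max(0),(X[:,1]>0).sum())
def f(p):
    a,ta,b,tb=p; return np.hypot(X[:,0]-a-ta*X[:,1],X[:,2]-b-tb*X[:,1])-.0105
r=least_squares(f,[0,0,.08,0],loss='soft_l1',f_scale=.001); print(r.x.round(4),np.abs(r.fun).mean())
e=Q[(abs(Q[...,0])<.01)&(Q[...,1]>.055)&(Q[...,2]>.07)&(Q[...,2]<.095)]; print("end y",np.percentile(e[:,1],[50,75,90,98]))
# plate yaw from fork clips, far prong outer edges: side-front faces
b,g,rr=[im[...,i].astype(int) for i in range(3)]
m=(rr>150)&(rr-b>70)&(rr-g>60)&(Q[...,2]>-.01)&(Q[...,2]<.015)&(Q[...,0]>.008)&(Q[...,0]<.025)
for lo,hi in((.04,.065),(-.06,-.035)):
    A=Q[m&(Q[...,1]>lo)&(Q[...,1]<hi)]; print(len(A),np.percentile(A[:,0],[5,25,50,75,95]).round(4))
```

```text
193 [-0.00960014 -0.06171237  0.07339215] [0.00805277 0.06187059 0.09199913] 128
[ 0.0024 -0.008   0.0804 -0.0021] 0.0006677743231573754
end y [0.46915044 0.48768313 0.49923735 0.53148045]
47 [0.011  0.0145 0.0154 0.0163 0.0169]
24 [0.0106 0.016  0.0165 0.0169 0.0175]
```

```bash
echo '[{"dy": 0.0013, "dz": 0.03, "jaw": 0}, {"dy": 0.0013, "dz": 0.05, "jaw": 0}, {"dy": 0.0013, "dz": 0.057, "jaw": 0}, {"dy": 0.0013, "dz": 0.057, "jaw": 0}]' > next.json && python3 -m jog next.json; echo '[{"dz": 0.004, "jaw": 0}, {"dz": 0.008, "jaw": 0}, {"dz": 0.008, "jaw": 0}]' > next.json && python3 -m jog next.json
```

```text
time_s: 5.7
eef_pos: [0.527, 0.1273, 0.0804]
eef_rot: [-0.0, 0.785, 0.62, -0.0]
wrist_force: [0.6, -0.6, -1.1]
opening: 0.213
grasp_force: 59.3
time_s: 6.08
eef_pos: [0.529, 0.1278, 0.0736]
eef_rot: [0.002, 0.784, 0.62, 0.002]
wrist_force: [4.8, -1.2, 1.3]
opening: 0.213
grasp_force: 59.7
```

```bash
for i in 1 2; do echo '[{"dz": 0.003, "jaw": 0}, {"dz": 0.006, "jaw": 0}, {"dz": 0.006, "jaw": 0}]' > next.json && python3 -m jog next.json | sed -n '1,4p'; done
```

```text
time_s: 6.45
eef_pos: [0.5291, 0.1281, 0.068]
eef_rot: [0.001, 0.784, 0.62, 0.002]
wrist_force: [4.7, -1.1, 6.5]
time_s: 6.82
eef_pos: [0.5285, 0.1281, 0.0607]
eef_rot: [0.001, 0.785, 0.62, 0.001]
wrist_force: [7.7, 0.3, -1.3]
```

```bash
for i in 1 2; do echo '[{"dz": 0.002, "jaw": 0}, {"dz": 0.003, "jaw": 0}, {"dz": 0.003, "jaw": 0}]' > next.json && python3 -m jog next.json | sed -n '1,4p'; done
```

```text
time_s: 7.2
eef_pos: [0.5275, 0.128, 0.0574]
eef_rot: [0.0, 0.784, 0.62, 0.0]
wrist_force: [5.5, -1.1, 0.3]
time_s: 7.58
eef_pos: [0.5277, 0.128, 0.0571]
eef_rot: [0.001, 0.784, 0.62, 0.0]
wrist_force: [-6.0, -2.3, 24.3]
```

```bash
echo '[{"dz": -0.003, "jaw": 0}, {"dz": -0.003, "jaw": 0.45}, {"dz": -0.003, "jaw": 0.45}, {"dz": -0.003, "jaw": 0.45}, {"dz": -0.003, "jaw": 0.45}, {"dz": -0.06, "jaw": 0.45}, {"dz": -0.12, "jaw": 0.45}, {"dz": -0.12, "jaw": 0.45}]' > next.json && python3 -m jog next.json
python3 - <<'E'
from h import *
from scipy.optimize import least_squares
yaw=-.232; ex=np.array([np.cos(yaw),np.sin(yaw),0]); ey=np.array([-ex[1],ex[0],0]); s=np.array([.5255,.1278,.059])
im,d=shot("side"); P=cloud("side")-s; Q=np.stack([P@ex,P@ey,P[...,2]],-1)
m=(abs(Q[...,0]-.003)<.013)&(abs(Q[...,1])<.042)&(Q[...,2]>-.008)&(Q[...,2]<.02)
X=Q[m]
f=lambda p:np.hypot(X[:,0]-p[0]-p[1]*X[:,1],X[:,2]-p[2]-p[3]*X[:,1])-.0105
r=least_squares(f,[0,0,0,0],loss='soft_l1',f_scale=.001); print(len(X),r.x.round(4),np.abs(r.fun).mean())
a=cv2.resize(im[215:275,220:300],None,fx=9,fy=9,interpolation=cv2.INTER_CUBIC)[:, :440]
b=cv2.resize(im[195:235,275:305],None,fx=12,fy=12,interpolation=cv2.INTER_CUBIC)
c=np.zeros((600,800,3),np.uint8); c[:540,:440]=a; c[:480,440:]=b
cv2.imwrite('pics/seat.png',c); rel([.418,.336,.2],-.40+np.pi/2)
E
```

```text
time_s: 8.57
eef_pos: [0.5307, 0.1282, 0.1801]
eef_rot: [0.003, 0.784, 0.62, 0.004]
wrist_force: [0.6, 0.7, 0.4]
opening: 0.451
grasp_force: 0.0
222 [ 0.0047 -0.0173  0.0004 -0.0058] 0.0007001186034601224
shift [ 0.1767 -0.1556 -0.0235]
rot [ 0.0054  0.0026 -1.4037]
rot [ 0.0027 -0.0057  1.7379]
rot [ 0.0027 -0.0057  1.7379]
```

View pics/seat.png

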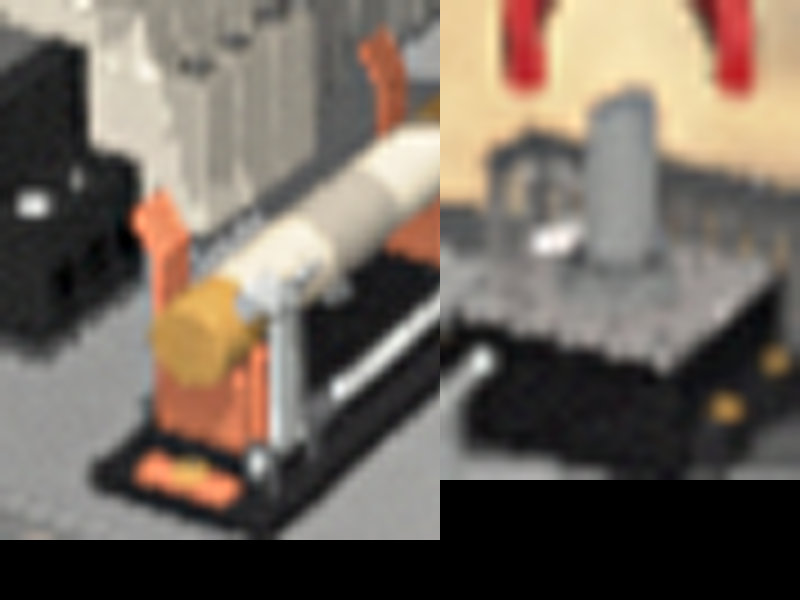

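Fuse sits in the forks with the jaw nose over it (at about (290,290)). The switch shaft is at about (622,180) in the right tile. Next, the knob.

The rows are not in the units I measure in: turns go in shares of pi rad. I convert before sending: -1.4 rad is -0.4456.

```bash
echo '[{"dx": 0.177, "dy": -0.156, "dz": -0.023, "rz": -0.4456, "jaw": 0.45}, {"dx": 0.177, "dy": -0.156, "dz": -0.023, "rz": -0.4456, "jaw": 0.45}, {"dx": 0.177, "dy": -0.156, "dz": -0.023, "rz": -0.4456, "jaw": 0.45}, {"dx": 0.177, "dy": -0.156, "dz": -0.023, "rz": -0.4456, "jaw": 0.45}, {"dx": 0.177, "dy": -0.156, "dz": -0.023, "rz": -0.4456, "jaw": 0.45}, {"dx": 0.177, "dy": -0.156, "dz": -0.023, "rz": -0.4456, "jaw": 0.45}, {"dx": 0.177, "dy": -0.156, "dz": -0.023, "rz": -0.4456, "jaw": 0.45}, {"dx": 0.177, "dy": -0.156, "dz": -0.023, "rz": -0.4456, "jaw": 0.45}, {"dx": 0.177, "dy": -0.156, "dz": -0.023, "rz": -0.4456, "jaw": 0.45}]' > next.json && python3 -m jog next.json
python3 - <<'E'
from h import *
rel([.418,.336,.10],-.40+np.pi/2); rel([.418,.336,.037],-.40+np.pi/2)
T=[];S=[]
for i in range(4): T.append(shot("top")[0].astype(float)); S.append(shot("side")[0].astype(float))
T=np.mean(T,0);S=np.mean(S,0); np.savez('avg.npz',T=T,S=S)
print(proj("top",[.4892,-.0234,.089]),proj("side",[.4892,-.0234,.089]),proj("side",[.4892,-.0234,.061]))
a=cv2.resize(T[202:222,277:297].clip(0,255).astype(np.uint8),None,fx=20,fy=20,interpolation=cv2.INTER_CUBIC)
b=cv2.resize(S[196:221,279:299].clip(0,255).astype(np.uint8),None,fx=20,fy=20,interpolation=cv2.INTER_CUBIC)
c=np.zeros((600,800,3),np.uint8); c[:400,:400]=a; c[:500,400:]=b; cv2.imwrite('pics/shaft.png',c)
print(S[200:214,284:297].mean(2).round().astype(int))
print(T[204:220,279:295].mean(2).round().astype(int))
E
```

```text
time_s: 9.75
eef_pos: [0.4151, 0.3358, 0.1956]
eef_rot: [-0.001, 0.201, 0.98, -0.001]
wrist_force: [0.0, -0.8, -0.2]
opening: 0.451
grasp_force: 0.0
shift [-0.0028  0.0016  0.0956]
rot [-0.0024 -0.002  -0.0047]
rot [-0.0032  0.0037  3.1369]
rot [-0.0032  0.0037  3.1369]
shift [-0.0029  0.0017  0.1586]
rot [-0.0024 -0.002  -0.0047]
rot [-0.0032  0.0037  3.1369]
rot [-0.0032  0.0037  3.1369]
[[286.42045328 211.07561104]] [[292.10169559 203.69384332]] [[291.790852   214.16709739]]
[[110 157 125  70  40  38  40  42  42  42  42  41  40]
 [188 210 194 161  93  45  39  41  41  42  42  44  42]
 [220 221 214 209 129  55  37  43  40  40  41  40  39]
 [218 204 165 152  99  47  40  41  41  42  41  38  39]
 [215 180  86  61  54  38  37  40  41  41  41  40  44]
 [202 170  64  28  32  33  36  36  36  38  38  42  69]
 [163 140  56  29  34  35  36  37  34  35  37  44  94]
 [154 121  51  29  35  36  35  36  35  37  37  42  76]
 [153 122  50  32  35  32  34  38  34  38  38  39  38]
 [133 116  52  30  34  35  35  35  35  40  40  38  32]
 [119 104  47  30  35  35  36  35  36  39  41  40  35]
 [140 106  4
[... 526 characters left out ...]
 147 176 165 123 173 201 208]
 [192 210 213 203 153 154 181 176 187 174 114 103 129 129 120 167]
 [178 196 216 189 151 158 177 180 179 189 144  92 120 130 112 114]
 [219 214 214 186 120  93 144 176 173 158 107  77 106 123 139 195]
 [223 219 220 174 108  96  89  89  80  66  63  95 139 151 190 219]
 [214 217 217 173 128 113  86  86  77  66  88 130 190 217 216 216]
 [199 216 217 200 182 139  98  95  80  95 141 149 184 213 213 194]
 [217 215 215 217 210 176 158 134 110 153 178 196 216 218 220 193]
 [212 216 216 216 217 211 177 162 167 165 176 203 211 212 221 177]
 [186 219 216 215 216 217 203 206 219 218 217 216 193 196 220 154]
 [197 222 222 220 218 217 215 216 216 215 215 216 215 217 221 153]]
```

View pics/shaft.png

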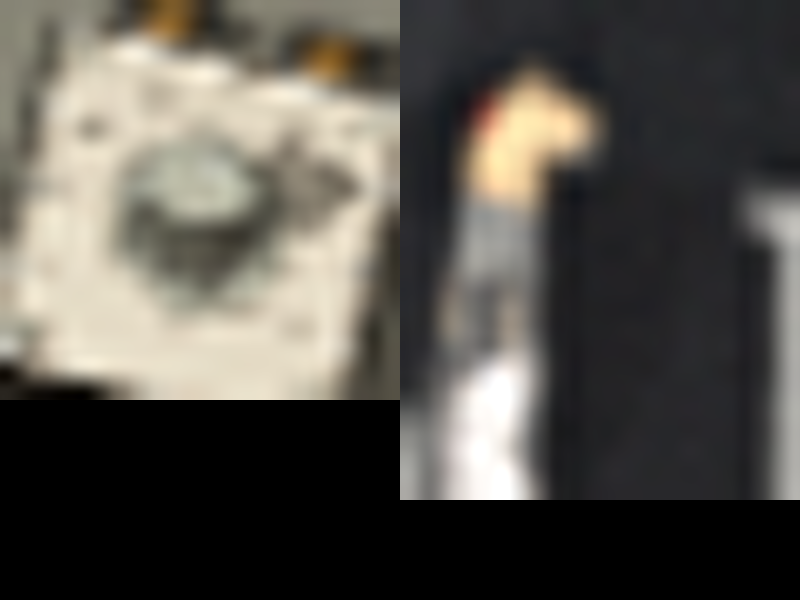

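```bash
echo '[{"dx": -0.003, "dy": 0.0015, "dz": 0.06, "jaw": 0.45}, {"dx": -0.003, "dy": 0.0015, "dz": 0.11, "jaw": 0.45}, {"dx": -0.003, "dy": 0.0015, "dz": 0.135, "jaw": 0.45}, {"dx": -0.003, "dy": 0.0015, "dz": 0.135, "jaw": 0.45}]' > next.json && python3 -m jog next.json
python3 - <<'E'
from h import *
z=np.load('avg.npz'); T=z['T']
W=T[203:222,279:296]; print((100*(W[...,2]-W[...,0])/W.mean(2)).round().astype(int))
rel([.418,.336,.038],-.40+np.pi/2)
E
```

```text
time_s: 10.65
eef_pos: [0.4177, 0.3356, 0.0603]
eef_rot: [-0.002, 0.201, 0.98, -0.001]
wrist_force: [-0.4, 0.4, 0.2]
opening: 0.45
grasp_force: 0.0
[[16 12 13 22 16 54 87 79 20 18 18 15 16 21 24 19 13]
 [17 17 15 17 12 12 17 19 17 17 18 16 18 78 98 84 25]
 [20 18 15 15 16 16 16 15 12 13 22 22 16 53 84 76 23]
 [16 15 15 15 15 18 17 16 16 17 17 16 11 11 17 21 19]
 [13 13 16 15 15 16 17 16 16 16 16 16 16 16 15 16 14]
 [18 16 18 17 15 16 15 16 16 16 16 16 18 18 16 17 13]
 [18 15 15 15 15 14 12 11 10 12 16 18 21 18 16 16 16]
 [16 15 16 15 15 11 11 11  8  8 14 20 20 20 20 18 15]
 [15 16 15 16  9  9 12 12 12 10 11 17 18 19 20 21 13]
 [15 15 16 16 13 16 13 12 12 12 14 15 18 20 20 17 17]
 [13 14 14 17 14 15 16 16 17 20 19 15 17 19 17 15 20]
 [15 15 15 16 12 13 17 18 19 21 16 14 16 15 16 15 18]
 [17 14 14 16 13 13 14 16 17 15 12 14 17 15 16 14 14]
 [14 14 14 15 15 15 11 12 14 12 12 14 15 14 14 16 22]
 [15 15 14 15 15 15 14 14 15 17 18 16 15 16 14 18 21]
 [18 14 15 15 15 14 16 16 15 15 15 15 17 16 14 18 25]
 [17 13 13 14 14 14 15 14 15 15 15 15 14 15 13 14 26]
 [20 13 13 16 15 14 14 14 14 15 15 15 15 16 18 23 23]
 [37 44 32 22 19 13 14 17 16 14 14 15 15 15 19 21 20]]
shift [-0.0002  0.0006  0.0223]
rot [-0.0037 -0.0032 -0.0042]
rot [-0.005   0.0058  3.1374]
rot [-0.005   0.0058  3.1374]
```

```bash
echo '[{"dy": 0.0005, "dz": 0.022, "jaw": 0.45}, {"dy": 0.0005, "dz": 0.022, "jaw": 0.45}, {"dy": 0.0005, "dz": 0.022, "jaw": 0.2}, {"dy": 0.0005, "dz": 0.022, "jaw": 0}, {"dy": 0.0005, "dz": 0.022, "jaw": 0}, {"dy": 0.0005, "dz": 0.022, "jaw": 0}, {"dy": 0.0005, "dz": 0.022, "jaw": 0}]' > next.json && python3 -m jog next.json; python3 -c "
from h import *
o=get_obs(); print(o['q'])"
```

```text
time_s: 11.52
eef_pos: [0.4209, 0.3376, 0.0419]
eef_rot: [0.001, 0.201, 0.98, 0.001]
wrist_force: [0.1, -0.5, 7.2]
opening: 0.142
grasp_force: 60.9
[ 4.55888135e-01  3.53525963e-01  1.82416663e+00  3.94921582e-06
  9.60878897e-01 -7.11088083e-01]
```

```bash
echo '[{"dz": -0.06, "jaw": 0}, {"dz": -0.12, "jaw": 0}, {"dz": -0.158, "jaw": 0}]' > next.json && python3 -m jog next.json; python3 -c "
from h import *
rel([.4935,-.0238,.165],-.12+np.pi/2)"
```

```text
time_s: 11.9
eef_pos: [0.4204, 0.3374, 0.2018]
eef_rot: [0.001, 0.201, 0.98, 0.001]
wrist_force: [-0.1, -0.3, -0.6]
opening: 0.137
grasp_force: 60.0
shift [-0.209  -0.3035  0.0365]
rot [ 0.0025  0.0028 -0.2837]
rot [ 0.004  -0.0036  2.8578]
rot [ 0.004  -0.0036  2.8578]
```

To row units: -0.284 rad is -0.0904.

```bash
echo '[{"dx": -0.209, "dy": -0.304, "dz": 0.02, "rz": -0.0904, "jaw": 0}, {"dx": -0.209, "dy": -0.304, "dz": 0.02, "rz": -0.0904, "jaw": 0}, {"dx": -0.209, "dy": -0.304, "dz": 0.02, "rz": -0.0904, "jaw": 0}, {"dx": -0.209, "dy": -0.304, "dz": 0.02, "rz": -0.0904, "jaw": 0}, {"dx": -0.209, "dy": -0.304, "dz": 0.02, "rz": -0.0904, "jaw": 0}, {"dx": -0.209, "dy": -0.304, "dz": 0.02, "rz": -0.0904, "jaw": 0}, {"dx": -0.209, "dy": -0.304, "dz": 0.036, "rz": -0.0904, "jaw": 0}, {"dx": -0.209, "dy": -0.304, "dz": 0.036, "rz": -0.0904, "jaw": 0}, {"dx": -0.209, "dy": -0.304, "dz": 0.036, "rz": -0.0904, "jaw": 0}]' > next.json && python3 -m jog next.json
python3 - <<'E'
from h import *
S=[shot("side")[0].astype(float) for i in range(3)]; S=np.mean(S,0); np.save('S.npy',S)
rel([.4935,-.0238,.165],-.12+np.pi/2)
p=tool()[0]; print(p,proj("side",[p,[.492,-.0238,.089]]))
c=cv2.resize(S[165:225,255:335].clip(0,255).astype(np.uint8),None,fx=10,fy=10,interpolation=cv2.INTER_CUBIC); cv2.imwrite('pics/k.png',c)
E
```

```text
time_s: 13.02
eef_pos: [0.492, -0.0234, 0.1624]
eef_rot: [-0.0, 0.059, 0.998, 0.0]
wrist_force: [0.3, -0.0, -1.3]
opening: 0.14
grasp_force: 60.0
shift [-0.001  -0.0002 -0.0021]
rot [-0.      0.0007  0.0024]
rot [-1.1000e-03 -1.0000e-04 -3.1392e+00]
rot [-1.1000e-03 -1.0000e-04 -3.1392e+00]
[ 0.49249381 -0.02349622  0.16285483] [[291.60587929 174.72091711]
 [291.02310999 203.49389536]]
```

View pics/k.png

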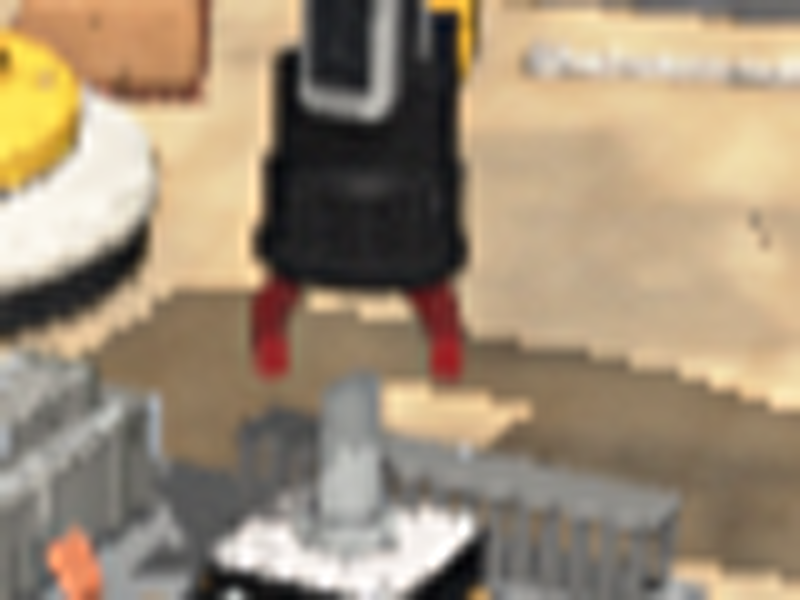

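Run:
```python
from h import *
S=np.load('S.npy')
print(S[200:216,282:299].mean(2).round().astype(int)); print((S[200:216,282:299,2]-S[200:216,282:299,0]).round().astype(int))
print(proj("side",[.492,-.0238,.089]),[proj("side",[.492+.97*d,-.0238+.23*d,.08])[0].round(2) for d in(-.008,0,.003,.008)])
```

```text
[[ 75  89 121 121 120 123 126 125 127 129 125 124 122 120 117 111  82]
 [ 74  86 118 119 118 122 124 125 125 125 122 122 120 119 118 110  81]
 [ 93 103 118 118 117 118 121 124 125 121 123 124 121 121 120 117  93]
 [110 116 118 118 115 119 121 130 134 126 132 153 170 167 167 163 117]
 [109 113 116 117 120 126 135 146 147 137 136 183 213 210 206 202 164]
 [ 97 101 106 111 117 131 146 153 152 142 134 183 212 209 203 198 195]
 [ 79  81  84  91  98 126 145 153 152 143 134 180 207 204 199 195 193]
 [ 78  81  80  77  83 122 143 150 151 142 132 159 184 190 189 188 188]
 [ 91  81  76  78  80 132 145 151 151 144 131 132 145 160 165 168 169]
 [101  86  82  89  90 133 152 166 153 161 147 129 138 139 138 144 142]
 [ 98  87  94 100  95 134 160 189 173 183 164 122 137 141 140 139 138]
 [ 97  89  96  94  90 138 172 193 191 186 163  93 122 146 146 138 140]
 [ 96  88  98  93  95 158 187 193 190 185 165  97  96 136 135 121 135]
 [ 94  91 106 112 117 172 188 191 190 184 165 101  86 112 107  96 119]
 [103 133 130 137 120 173 182 191 192 182 162 114  98 108 104 102 112]
 [120 160 142 135 103 172 181 190 1
[... 604 characters left out ...]

 [  3   1   1   2   0   1   1   1   1   0  -1  15  27  38  48  54  58]
 [  4   1   3   2   4   1   1   2   1   0   0   3   4   4   6  14  16]
 [  7   2   7   3   6   0   1   3   1   1   2   2   4   3   3   3   3]
 [  6   4  10   5   8   1   3   3   2   0   1   2   4   5   5   3   5]
 [  4   4  13   5   9   2   2   3   2   1   1   3   7   9   6   7   5]
 [  4   5  10   3   7   2   2   1   3   1   1   3  13  10   6  17   5]
 [  5   8   8   5   4   2   2   2   2   3   0  -2  14   5   4  19   6]
 [  7   9   8   4   0   2   1   2   2   0   1  -6   8   7   7  21   9]]
[[291.02310999 203.49389536]] [array([294.2 , 206.98]), array([290.93, 206.88]), array([289.7 , 206.85]), array([287.66, 206.79])]
```

Run:
```python
from h import *
S=np.load('S.npy').mean(2)
p=tool()[0]
for v in range(182,192):
    r=S[v]; i=np.arange(560)
    def cross(a,b,bgc):
        bg=r[bgc]; th=(bg+20)/2
        for u in range(a,b,1 if b>a else -1):
            n=u+(1 if b>a else -1)
            if r[u]>th>=r[n]: return u+(n-u)*(r[u]-th)/(r[u]-r[n])
    L=cross(276,290,277); Rr=cross(306,292,305); print(v,L,Rr,None if L is None or Rr is None else (L+Rr)/2)
for z in(.121,.135,.149,.089): print(z,proj("side",[p[0],p[1],z]))
rel([.4935,-.0233,.133],-.29+np.pi/2); print(np.array(get_obs()['eef_pos']))
```

```text
182 280.79524680073126 300.87893081761007 290.83708880917067
183 280.80237877401646 300.8046218487395 290.803500311378
184 280.8092406221409 300.7496570644719 290.7794488433064
185 280.8289962825279 300.6805912596401 290.754793771084
186 280.7567307692308 300.66984732824426 290.7132890487375
187 280.41753171856976 300.76534788540243 290.5914398019861
188 279.9244186046512 301.07179818887454 290.49810839676286
189 279.83204633204633 301.2923228346457 290.56218458334604
190 279.9906213364596 301.2892644135189 290.63994287498923
191 280.8108308605341 301.0388349514563 290.92483290599523
0.121 [[291.14105737 191.25553367]]
0.135 [[291.29490077 185.78847136]]
0.149 [[291.4503818  180.25774648]]
0.089 [[290.79547453 203.51684091]]
shift [-0.001   0.0003  0.0299]
rot [0.     0.0007 0.1724]
rot [-1.1000e-03  0.0000e+00 -2.9692e+00]
rot [-1.1000e-03  0.0000e+00 -2.9692e+00]
[ 0.49249381 -0.02349622  0.16285483]
```

To row units: 0.172 rad is 0.0547.

```bash
echo '[{"dx": -0.002, "dy": 0.0002, "dz": 0.01, "rz": 0.0547, "jaw": 0}, {"dx": -0.002, "dy": 0.0002, "dz": 0.02, "rz": 0.0547, "jaw": 0}, {"dx": -0.002, "dy": 0.0002, "dz": 0.024, "rz": 0.0547, "jaw": 0}, {"dx": -0.002, "dy": 0.0002, "dz": 0.024, "rz": 0.0547, "jaw": 0}]' > next.json && python3 -m jog next.json | sed -n 1,4p; echo '[{"dz": 0.003, "jaw": 0}, {"dz": 0.007, "jaw": 0}, {"dz": 0.01, "jaw": 0}, {"dz": 0.01, "jaw": 0}]' > next.json && python3 -m jog next.json | sed -n 1,4p; python3 -c "
from h import *
rel([.4945,-.0233,.131],-.29+np.pi/2)"
```

```text
time_s: 13.68
eef_pos: [0.494, -0.0245, 0.138]
eef_rot: [-0.0, 0.144, 0.99, 0.0]
wrist_force: [0.7, -0.1, -0.7]
time_s: 14.18
eef_pos: [0.4941, -0.0247, 0.128]
eef_rot: [-0.0, 0.145, 0.989, 0.0]
wrist_force: [-0.1, -0.1, -1.8]
shift [ 0.      0.0015 -0.003 ]
rot [ 0.     -0.0007 -0.0018]
rot [-1.1000e-03 -0.0000e+00  3.1398e+00]
rot [-1.1000e-03 -0.0000e+00  3.1398e+00]
```

```bash
for i in 1 2 3; do echo '[{"dy": 0.0003, "dz": 0.002, "jaw": 0}, {"dy": 0.0003, "dz": 0.004, "jaw": 0}, {"dy": 0.0003, "dz": 0.004, "jaw": 0}]' > next.json && python3 -m jog next.json | sed -n 1,4p; done
```

```text
time_s: 14.55
eef_pos: [0.4944, -0.0246, 0.1242]
eef_rot: [-0.0, 0.145, 0.989, -0.0]
wrist_force: [1.3, -1.2, -1.0]
time_s: 14.92
eef_pos: [0.4945, -0.0243, 0.1202]
eef_rot: [-0.0, 0.145, 0.989, -0.0]
wrist_force: [0.5, -2.6, -2.5]
time_s: 15.3
eef_pos: [0.4946, -0.0241, 0.1162]
eef_rot: [0.0, 0.145, 0.989, -0.0]
wrist_force: [-0.5, -3.7, -1.8]
```

```bash
for i in 1 2 3; do echo '[{"dy": -0.0002, "dz": 0.002, "jaw": 0}, {"dy": -0.0002, "dz": 0.004, "jaw": 0}, {"dy": -0.0002, "dz": 0.004, "jaw": 0}]' > next.json && python3 -m jog next.json | sed -n 1,4p; done
```

```text
time_s: 15.68
eef_pos: [0.4944, -0.0241, 0.1121]
eef_rot: [-0.0, 0.145, 0.989, -0.0]
wrist_force: [0.6, -3.3, -1.2]
time_s: 16.05
eef_pos: [0.4943, -0.0242, 0.1081]
eef_rot: [-0.0, 0.145, 0.989, 0.0]
wrist_force: [0.1, -3.2, -1.1]
time_s: 16.42
eef_pos: [0.4946, -0.0244, 0.1046]
eef_rot: [0.0, 0.145, 0.989, 0.0]
wrist_force: [-0.4, -0.6, 5.0]
```

```bash
for i in 1 2 3; do echo '[{"dz": 0.001, "jaw": 0}, {"dz": 0.002, "jaw": 0}, {"dz": 0.002, "jaw": 0}, {"dz": 0.002, "jaw": 0}]' > next.json && python3 -m jog next.json | sed -n 1,4p; done
```

```text
time_s: 16.92
eef_pos: [0.4947, -0.0245, 0.1029]
eef_rot: [0.0, 0.145, 0.989, 0.0]
wrist_force: [-1.1, -2.1, 5.7]
time_s: 17.42
eef_pos: [0.4948, -0.0245, 0.1011]
eef_rot: [0.0, 0.145, 0.989, -0.0]
wrist_force: [-2.3, -0.9, 8.7]
time_s: 17.92
eef_pos: [0.4953, -0.0246, 0.1005]
eef_rot: [0.001, 0.145, 0.989, -0.0]
wrist_force: [-6.3, -1.1, 18.5]
```

```bash
echo '[{"dz": 0.0005, "jaw": 0}, {"dz": 0.0005, "jaw": 0}, {"dz": 0.0005, "jaw": 0}, {"dz": 0.0005, "jaw": 0}]' > next.json && python3 -m jog next.json
python3 - <<'E'
from h import *
im,_=shot("side"); c=cv2.resize(im[165:275,200:340],None,fx=5,fy=5,interpolation=cv2.INTER_CUBIC); cv2.imwrite('pics/end.png',c)
E
```

```text
time_s: 18.42
eef_pos: [0.4954, -0.0246, 0.1004]
eef_rot: [0.001, 0.145, 0.989, -0.0]
wrist_force: [-6.3, -1.4, 22.8]
opening: 0.14
grasp_force: 62.9
```

View pics/end.png

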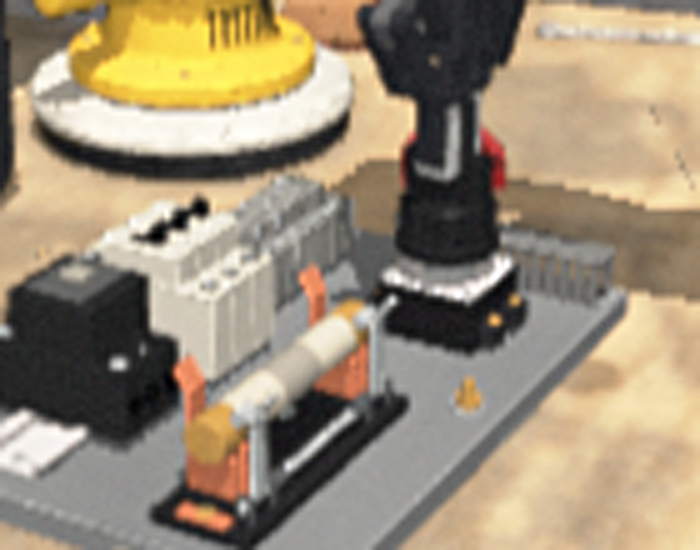

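The fuse lies in both forks with the jaw shut over it, around (275,380). The knob, at (447,230), is fully down on the switch and still in the gripper. The stop is reached with about 22 N.

```bash
python3 -c "
from bench import workorder; print(workorder.hand_in())"
```

```text
the job is handed in; nothing more can be done
None
```

The fuse is seated in both forks with the jaw shut over it, and the knob is home on the switch shaft. The gripper is holding it pressed to the stop with about 22 N; I handed the job in at about 18 s.

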